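Push a jammed stopper out of a sample column

ROBOT

A 6-joint arm with a two-finger parallel gripper is mounted at the origin on the work surface. World frame = base frame: x ahead of the robot, y to its left, z up, the work surface at z = 0. Lengths are in m, angles in rad, forces in N, time in s.
With the tool pointing down it reaches from about 0.3 to 0.825 m from the base axis. Payload 5.4 kg.
Tool frame: the origin (TCP) lies midway between the tips of the shut fingers; the grasp point (between the pads) lies 19 mm behind it (hold_point_z is the distance from the TCP to the grasp point, in m); x points along the fingers, z is the direction in which the jaws open and shut, and the axes are right-handed (so a half turn about x gives the same grasp; the last joint's range is limited). The gripper opens to 92 mm and grips with 3 to 60 N. Pads are 20 mm wide; open, the fingers measure 128 mm over their backs; the gripper's body (75 mm by 189 mm) begins 69 mm behind the grasp point.
Start: joints at [1.079, 0.158, 1.597, -0, 1.386, -0.21], TCP at [0.16, 0.552, 0.215] pointing down, gripper open.
Joint ranges: [-2.91, 2.91], [-0.94, 2.29], [0.18, 2.7], [-1.29, 4.43], [0.17, 2.64], [-3, 3]. Speed limits (rad/s): [2.57, 2.57, 3.14, 3.14, 3.14, 3.14].

INTERFACE

Orientations are given as a unit quaternion [w, x, y, z].
In Python, from station import sense, grab_frame, finish_job, recognise, hold_point_z gives the robot as it stands.
- The arm moves only by the tool arm_command, never from a script. Its argument "plan" is a list of rows, each a list of 2 entries, a list of its own where there are three numbers: the shift along the tool's x, y, z in mm, then the turn, a rotation vector about the tool's x, y, z in degrees. A call has 1 to 5 rows; each row shifts and turns the commanded pose from where the row before left it, along the tool's axes as they then stand; what a row does not reach is not made up. A row lasts 1/8 s, in which the tool goes at most 62.5 mm and 10.7 degrees, less where a joint would pass 70% of its speed; a pose out of reach is approached as far as the arm can. A call is refused whole if a number of a shift passes 62.5 or a number of a turn 10.7, either way. A call with a gripper value outside its range is refused whole. "fingers" is the finger opening in mm, from 0 to 91.9, set as the call begins (left out, the last holds). The fingers move at their own pace and stop on an object; "grip_force" is the grip in N (left out, the last holds). Time passes only in rows, so rows that do not move let the fingers close. It gives the time, the measured TCP pose, the force and the opening at its end, in the units of the state.
- sense(): the state, without advancing time (a new reading comes with each control period).
- grab_frame(name): name is "side" or "top"; returns a dict with "image" (400x640x3 uint8, red, green, blue), "fov_y" (degrees; the focal length in pixels is half the picture's height over the tangent of half this angle, whatever the lens; pixels are square), "cx", "cy" (the principal point, pixels), "D" ([k1, k2, p1, p2, k3] as OpenCV has them; the pictures are not rectified), "xyz" and "attitude" of the camera in the world. Camera axes: x right, y down, z forward; pixel columns grow to the right and rows downward; lengths in m; the calibration is good to about 2 mm. A picture is of the moment at which its call begins. There is no depth.
- finish_job(): hands the job in, once; it reports no verdict.
Trained networks look in a picture, given as the dict that the camera call returned (one of the last four; its "shot" number tells which), for a name from the list of things; names that differ only in an ending like _2 or _b are one class to them, and where a whole thing is asked for, a point or a joint stands for the part that bears it (a point fixed in the world has none). Each returns a list of dicts, best first, with "conf" (0 to 1); they miss things now and then, are a little off and sometimes report something else, mostly with a low value. They report only what shows in the picture. A call takes as long as a camera call. They do not tell look-alikes from the thing itself.
- recognise(picture, target): "xy" ([column, row] in pixels, amid what is visible of it).
The state is a dict: "time_s": time; "joints": joint angles; "joint_velocities": joint speeds; "effort": joint torques, N m; "tcp_pos": TCP position; "ee_rot": TCP orientation; "force": force on the tool from outside, world axes, zero at the start; "ft_torque": the same for the moment, N m; "finger_gap": finger opening in m.
Only numpy, scipy, OpenCV 4.12 (cv2) and the standard library are available. Lean on these libraries where they do the work, as an engineer would, in place of code of your own. Each camera call takes 0.05 s, during which the arm holds its last target. There are 200 camera calls.

TASK

A red-brown rubber stopper is jammed in the clear canted column on the clamp stand. Take the blue-handled pusher that leans in the partitioned carton, push it down through the column until the stopper drops into the steel dish below, and leave the pusher standing in the column with its collar fully down on the rim. The clamp only grips the column by friction, so do not force it down in its clamp, and leave the other things on the bench and in the carton as they are.

Things in the scene. Friction and masses are not known exactly. Their poses are not given: they have to be found in the camera images.
- pusher: Round hand pusher, 190 mm long, 0.22 kg; z runs along it from foot to handle, origin on its axis 60 mm above the foot's face. From the foot: white flat foot 39.2 mm diameter, 20 tall, with a square edge; 16 mm shaft; black collar 56 mm diameter at 106 to 112 mm; blue handle 28 mm diameter at 112 to 190 mm. Starts in a carton cell, leaning about 24 degrees to the carton's -x, handle top 60 mm above the dividers.
- pusher_foot (a point): Centre of the face of the pusher's foot.
- pusher_grip (a point): Point on the pusher's axis in the middle of the upper handle, 158 mm above the face of the foot; a good place to grip.
- carton: Open partitioned cardboard carton, 2 x 3 cells, 192 (x) x 280 (y) x 124 mm tall, does not move; origin under its centre. Cells are 90 (x) x 88 (y) mm inside, walls and dividers 4 mm thick and as tall as the carton. The items in it beside the pusher are all lower than the dividers.
- stand: Clamp stand fixed to the bench; z is up, origin on the bench right under the middle of the column. Base plate 160 (x) x 245 (y) x 12 mm. Its 12 mm post stands 150 mm to the stand's -y side of the column and is 342 mm tall; a clamp arm runs from it to the middle of the column, 135 mm above the bench.
- column: Clear tube canted in the clamp, 100 mm long, 50 mm outside, 41 mm bore, open at both ends. Origin at the centre of its upper rim, 178 mm above the bench; z runs along the bore and out of that rim, up and 30 degrees off vertical towards the robot (the stand's -x). The clamp holds it by friction: pushed along the bore with more than about 35 N it slips down.
- stopper: Red-brown rubber stopper, a cylinder 39 mm in diameter and 35 mm long, 45 g, jammed in the middle of the column; origin at its middle, z along its axis. It takes some 10 to 22 N to push along the bore. Once it is out the pusher's foot still rubs in the bore as hard, so the pusher does not sink by itself.
- dish: Loose round steel dish, 124 mm in diameter and 28 mm tall, 3 mm floor, standing on the stand's base plate below the column's lower end; origin at the centre of its underside.
- reagent: Amber bottle with a black cap, 62 mm in diameter, 112 mm tall, in a cell of the carton; origin under its centre.
- spray: Can with a white top and a green band, 58 mm in diameter, 116 mm tall, in a cell of the carton; origin under its centre.
- tub: White jar with a red cap, 68 mm in diameter, 95 mm tall, in a cell of the carton; origin under its centre.
- seed_jar: Amber jar with a metal cap, 72 mm in diameter, 100 mm tall, on the bench; origin under its centre.
- wash_bottle: White bottle with a blue cap, 64 mm in diameter, 150 mm tall, on the bench; origin under its centre.
Things that resemble listed ones, but are neither listed nor needed, are in the scene too. There is more than one size of the pusher; the one meant has the size given above.

How it is judged:
By the outcome, as a careful person would: the job done as asked, in the order asked, and still so for the second after the job is handed in, with the robot touching nothing.
It also fails if it takes over 48 s, if anything falls off the work surface, if the arm or the gripper's body presses on something with over 40 N, if the wrist force passes 120 N, or if a joint passes its speed limit or range.

## Working session

There is one attempt and no reset: what is moved stays moved. The work goes in short steps, Python scripts to look and compute and a tool call to move; the robot and the scene stay as the last step left them, time stands still between calls to the robot, and variables do not carry over. Pictures are saved under pics/ and viewed, about 8 in all and at most 12, crops included, and the job is handed in when it is done.

Besides the shell and the picture viewer there is one more tool, called after "Call:" as name(argument=value, ...), one argument or row to a line, values as JSON. arm_command: Moves the arm, as the interface text tells. Its arguments: {"type":"object","properties":{"plan":{"type":"array"},"fingers":{"type":"number"},"grip_force":{"type":"number"}},"required":["plan"]}

```bash
ls; mkdir -p pics; cat > h.py <<'E'
import numpy as np, cv2
from scipy.spatial.transform import Rotation as R
from scipy.optimize import least_squares
from station import *
def q2R(q): q=np.asarray(q,float); return R.from_quat([q[1],q[2],q[3],q[0]]).as_matrix() if q.size==4 else q.reshape(3,3)
def cam(f):
    h,w=f["image"].shape[:2]; fl=h/2/np.tan(np.radians(f["fov_y"])/2)
    K=np.array([[fl,0,f["cx"]],[0,fl,f["cy"]],[0,0,1]]); return K,np.array(f["D"],float),q2R(f["attitude"]),np.array(f["xyz"])
def proj(f,P):
    K,D,Rc,t=cam(f); P=np.atleast_2d(P).astype(float)
    return cv2.projectPoints((P-t)@Rc,np.zeros(3),np.zeros(3),K,D)[0][:,0]
def ray(f,uv):
    K,D,Rc,t=cam(f); n=cv2.undistortPoints(np.array([[uv]],float),K,D)[0,0]
    d=Rc@np.array([n[0],n[1],1]); return t,d/np.linalg.norm(d)
def onz(f,uv,z): t,d=ray(f,uv); return t+d*(z-t[2])/d[2]
def tri(fs,uvs):
    A=0;b=0
    for f,u in zip(fs,uvs):
        t,d=ray(f,u);M=np.eye(3)-np.outer(d,d);A=A+M;b=b+M@t
    return np.linalg.solve(A,b)
def save(f,n): cv2.imwrite(n,f["image"][:,:,::-1])
E
python3 - <<'E'
from h import *
S=grab_frame("side");T=grab_frame("top")
for n,f in(("side",S),("top",T)):
    save(f,f"pics/{n}0.png");print(n,f["fov_y"],f["cx"],f["cy"],f["D"],f["xyz"],f["attitude"])
    for k in["pusher","pusher_foot","pusher_grip","carton","stand","column","stopper","dish","reagent","spray","tub","seed_jar","wash_bottle"]:
        try: print(k,[(np.round(r["xy"]).tolist(),round(r["conf"],2)) for r in recognise(f,k)])
        except Exception as e: print(k,e)
print(sense(),hold_point_z)
E
```

```text
pics
side 42.41347803755158 324.7686070253441 197.82312916557638 [-0.0935914  0.         0.         0.         0.       ] [ 0.10818312 -0.86678468  1.05820524] [-0.36861532  0.90014939 -0.21450806  0.0885444 ]
pusher [([314.0, 137.0], 0.89), ([262.0, 235.0], 0.76), ([348.0, 205.0], 0.58), ([283.0, 132.0], 0.18)]
pusher_foot [([350.0, 204.0], 0.89), ([316.0, 136.0], 0.86), ([261.0, 236.0], 0.84), ([284.0, 136.0], 0.46)]
pusher_grip [([349.0, 206.0], 0.89), ([314.0, 140.0], 0.74), ([262.0, 236.0], 0.73)]
carton [([297.0, 147.0], 0.61)]
stand [([378.0, 288.0], 0.7)]
column [([362.0, 234.0], 0.6)]
stopper [([356.0, 231.0], 0.61)]
dish [([371.0, 261.0], 0.89)]
reagent []
spray [([280.0, 133.0], 0.82)]
tub []
seed_jar [([382.0, 359.0], 0.82), ([370.0, 261.0], 0.37)]
wash_bottle [([434.0, 344.0], 0.82)]
top 43.62412521080518 321.6740934121565 193.75782912744708 [0.00812481 0.         0.         0.         0.        ] [ 0.39537848 -0.0612026   1.34829625] [-0.03960551  0.71579712 -0.69610756  0.03873175]
pusher [([230.0, 155.0], 0.76), ([308.0, 166.0], 0.74), ([304.0, 263.0], 0.7), ([371.0, 
[... 646 characters left out ...]
6)]
{'time_s': 1.4, 'joints': array([ 1.07892563e+00,  1.58393273e-01,  1.59695380e+00,  1.25270567e-06,
        1.38620810e+00, -2.10121938e-01]), 'joint_velocities': array([-1.26321029e-03, -3.84210647e-04,  1.62486954e-03,  7.57015731e-04,
        1.26550754e-05, -1.54349011e-03]), 'effort': array([ 9.34089549e-04, -3.85556674e+01, -3.22365654e+01,  7.02747772e-02,
        3.05659021e-02, -3.08751680e-06]), 'tcp_pos': array([0.15990391, 0.55232119, 0.2146281 ]), 'ee_rot': array([ 0.56526313, -0.42483632,  0.56523946,  0.42484827]), 'force': array([ 0.46765154,  0.64147594, -0.07890733]), 'ft_torque': array([-0.00743995,  0.02978965,  0.00692918]), 'finger_gap': 0.09164379438098538} 0.0187
```

```bash
python3 - <<'E'
import cv2,numpy as np
s=cv2.imread("pics/side0.png");t=cv2.imread("pics/top0.png")
a=cv2.resize(s[90:390,220:500],None,fx=2,fy=2,interpolation=cv2.INTER_CUBIC)
b=cv2.resize(t[100:320,120:520],None,fx=2,fy=2,interpolation=cv2.INTER_CUBIC)
cv2.imwrite("pics/s1.png",a);cv2.imwrite("pics/t1.png",b)
E
```

```text
(no output)
```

View pics/s1.png

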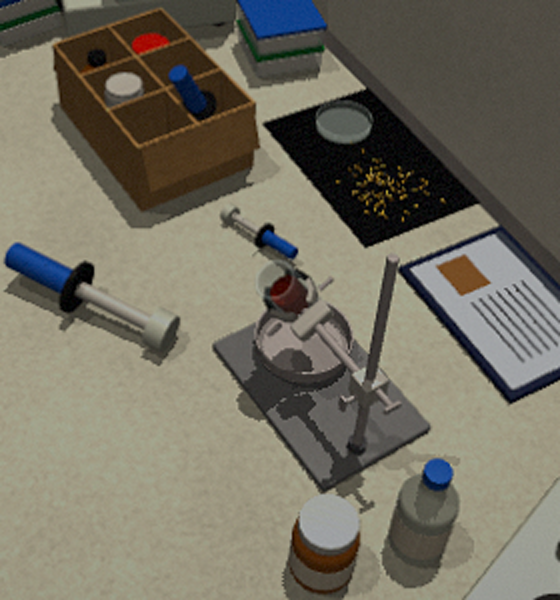

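View pics/t1.png

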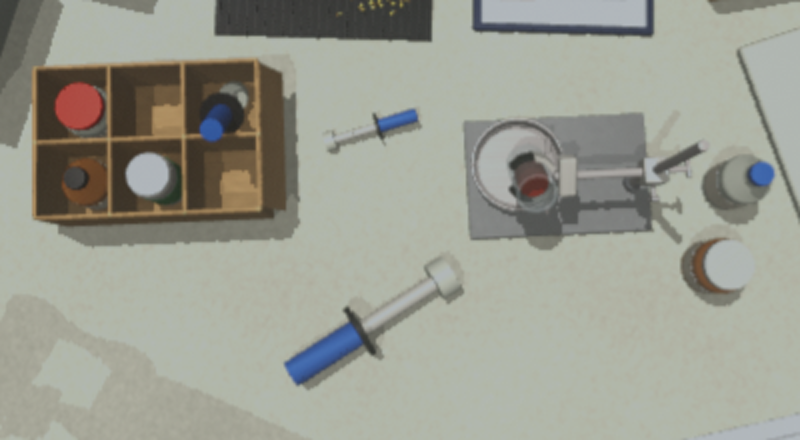

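Three pushers show: the one in the carton cell, side (314,137) / top (230,155); a large one lying on the bench, side (262,235); and a small one lying on the bench, side (348,205). The carton one fits, because it stands in a cell leaning to -x. Next I'll fit the models to both views.

```bash
cat > fit.py <<'E'
from h import *
import json
meta={"side":dict(fov_y=42.41347803755158,cx=324.7686070253441,cy=197.82312916557638,D=[-0.0935914,0,0,0,0],xyz=[0.10818312,-0.86678468,1.05820524],attitude=[-0.36861532,0.90014939,-0.21450806,0.0885444]),
"top":dict(fov_y=43.62412521080518,cx=321.6740934121565,cy=193.75782912744708,D=[0.00812481,0,0,0,0],xyz=[0.39537848,-0.0612026,1.34829625],attitude=[-0.03960551,0.71579712,-0.69610756,0.03873175])}
def old(n,p):
    m=dict(meta[n]);m["image"]=cv2.imread(p)[:,:,::-1].copy();return m
def cyl(o,a,z0,z1,r,n=40):
    a=a/np.linalg.norm(a);u=np.cross(a,[0.3,1,.2]);u/=np.linalg.norm(u);v=np.cross(a,u)
    th=np.linspace(0,2*np.pi,n,endpoint=False);c=np.cos(th)[:,None]*u+np.sin(th)[:,None]*v
    return np.vstack([o+a*z0+r*c,o+a*z1+r*c])
E
cat > f1.py <<'E'
from fit import *
S=old("side","pics/side0.png");T=old("top","pics/top0.png")
cs=lambda u,v:(220+u/2-.25,90+v/2-.25); ct=lambda u,v:(120+u/2-.25,100+v/2-.25)
# carton
obs=[(T,ct(34,67),(96,140)),(T,ct(258,60),(96,-140)),(T,ct(36,217),(-96,140)),
 (S,cs(55,47),(-96,140)),(S,cs(165,10),(96,140)),(S,cs(254,103),(96,-140)),(S,cs(137,148),(-96,-140))]
def rz(y): return np.array([[np.cos(y),-np.sin(y),0],[np.sin(y),np.cos(y),0],[0,0,1]])
def rc(p): return np.concatenate([proj(f,rz(p[2])@np.array([a/1e3,b/1e3,.124])+[p[0],p[1],0])[0]-u for f,u,(a,b) in obs])
r=least_squares(rc,[.45,.25,0],loss="soft_l1");print("carton",r.x,np.round(rc(r.x),1))
# stand: x,y,yaw, plate centre y, x
so=[(T,ct(465,122),(80,122.5)),(T,ct(644,114),(80,-122.5)),(T,ct(652,232),(-80,-122.5)),(T,ct(472,239),(-80,122.5)),
 (S,cs(214,347),(-80,122.5)),(S,cs(429,427),(80,-122.5)),(S,cs(325,486),(-80,-122.5))]
def rs(p):
    M=rz(p[2]);o=np.array([p[0],p[1],0])
    e=[proj(f,M@np.array([a/1e3+p[4],b/1e3+p[3],.012])+o)[0]-u for f,u,(a,b) in so]
    for f,u in((T,ct(702,147)),(S,cs(392,261))): e.append((proj(f,M@np.array([0,-.150,.342])+o)[0]-u)*2)
    return np.concatenate(e)
q=least_squares(rs,[.4,-.15,0,-.08,0],loss="soft_l1");print("stand",q.x,np.round(rs(q.x),1))
# blue handle
def mask(f,box):
    h=cv2.cvtColor(f["image"],cv2.COLOR_RGB2HSV);m=((h[...,0]>100)&(h[...,0]<130)&(h[...,1]>130)&(h[...,2]>60)).astype(np.uint8)
    z=np.zeros_like(m);x0,y0,x1,y1=box;z[y0:y1,x0:x1]=m[y0:y1,x0:x1];return z
ms=mask(S,(295,115,332,150));mt=mask(T,(212,140,245,175));print(ms.sum(),mt.sum())
def sil(f,P,k=4):
    h=cv2.convexHull(((proj(f,P)+.5)*k).astype(np.float32)).astype(int);z=np.zeros((400*k,640*k),np.uint8);cv2.fillPoly(z,[h],1)
    return cv2.resize(z.astype(np.float32),(640,400),interpolation=cv2.INTER_AREA)
def cost(p):
    a=np.array([p[3],p[4],1]);a/=np.linalg.norm(a);P=cyl(np.array(p[:3]),a,-.078,0,.014)
    return np.abs(sil(S,P)-ms).sum()+np.abs(sil(T,P)-mt).sum()
from scipy.optimize import minimize
top=tri([S,T],[cs(180,74),ct(211,130)]);top[2]=.184;print(top)
y=r.x[2];d=-np.tan(np.radians(24));best=None
for s in range(3):
    x0=np.r_[top,d*np.cos(y),d*np.sin(y)]
    sim=np.vstack([x0]+[x0+np.eye(5)[i]*[.006,.006,.006,.08,.08][i]*(1 if s%2 else -1) for i in range(5)])
    m=minimize(cost,x0 if best is None else best.x,method="Nelder-Mead",options=dict(initial_simplex=sim if best is None else sim-x0+best.x,maxiter=400))
    if best is None or m.fun<best.fun:best=m
p=best.x;a=np.array([p[3],p[4],1]);a/=np.linalg.norm(a)
print("top",p[:3],"axis",a,"lean",np.degrees(np.arccos(a[2])),"cost",best.fun,cost(x0))
print("foot",p[:3]-.19*a,"grip",p[:3]-.032*a)
np.savez("f.npz",c=r.x,s=q.x,top=p[:3],a=a)
def dots(im,f,P,c,x0,y0,k):
    for u,v in proj(f,P): cv2.circle(im,(int((u-x0+.5)*k),int((v-y0+.5)*k)),1,c,-1)
out=[]
o=np.array([q.x[0],q.x[1],0]);M=rz(q.x[2]);ca=M@np.array([-.5,0,np.sqrt(.75)]);rim=o+M@np.array([-.025,0,.178]);print("rim",rim,"colaxis",ca)
for f,b1,b2 in((S,(290,105,350,165),(330,205,390,265)),(T,(205,130,265,190),(350,155,410,215))):
    for b in(b1,b2):
        k=6;im=cv2.resize(f["image"][b[1]:b[3],b[0]:b[2],::-1],None,fx=k,fy=k,interpolation=cv2.INTER_CUBIC)
        if b is b1:
            dots(im,f,cyl(p[:3],a,-.078,0,.014),(0,255,255),b[0],b[1],k);dots(im,f,cyl(p[:3],a,-.084,-.078,.028),(0,255,0),b[0],b[1],k);dots(im,f,cyl(p[:3],a,-.19,-.17,.0196),(255,0,255),b[0],b[1],k)
        else: dots(im,f,cyl(rim,ca,-.1,0,.025),(0,255,255),b[0],b[1],k);dots(im,f,cyl(rim,ca,-.0675,-.0325,.0195),(0,255,0),b[0],b[1],k)
        out.append(im)
i=np.vstack([np.hstack(out[:2]),np.hstack(out[2:])]);cv2.imwrite("pics/ov.png",cv2.resize(i,(600,600)))
E
python3 f1.py
```

```text
carton [0.58337614 0.26026459 0.05780466] [ 0.9 -0.2  1.2  0.1 -0.9  1.5 -0.5 -2.2 -0.4 -1.7  1.6 -0.1  0.3 -0.2]
stand [ 0.54651524 -0.21162771  0.072298   -0.05503832  0.0150359 ] [-0.1 -0.   0.6  0.   0.9 -0.1 -0.6  0.4 -0.6 -3.   2.1 -0.8 -0.5  0.7
  0.9  0.4  0.  -5.9]
90 154
[0.5884697  0.17256043 0.184     ]
top [0.58874067 0.1704989  0.18502396] axis [-0.37029283 -0.14437661  0.91762662] lean 23.41846024525469 cost 203.25 239.6875
foot [0.6590963  0.19793046 0.0106749 ] grip [0.60059004 0.17511895 0.15565991]
rim [ 0.52158055 -0.21343359  0.178     ] colaxis [-0.49869382 -0.03611752  0.8660254 ]
```

View pics/ov.png

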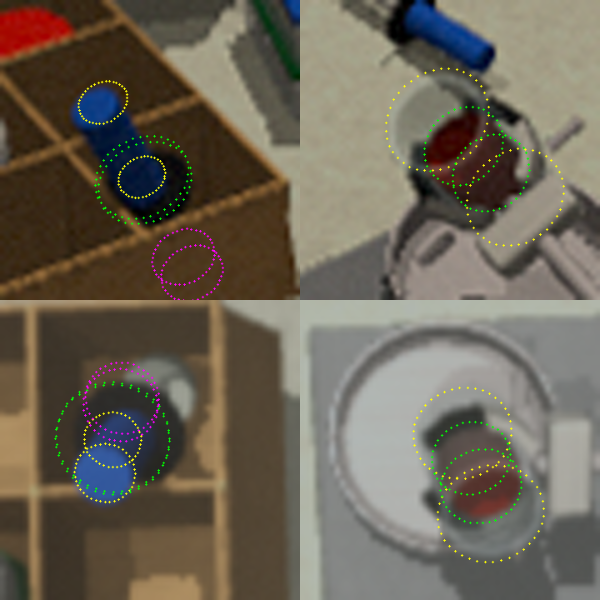

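The stand model sits within about 1 px. The handle mask missed its dark side, so I'll refit the pusher with keypoints and look again closer in.

```bash
cat > f2.py <<'E'
from fit import *
S=old("side","pics/side0.png");T=old("top","pics/top0.png");z=np.load("f.npz")
ps=lambda u,v:(290+u/5-.5,105+v/5-.5); pt=lambda u,v:(205+u/5-.5,130+v/5-.5)
ob=[(S,ps(98,104),0,1),(T,pt(105,173),0,1),(S,ps(143,182),-.081,.6),(T,pt(130,143),-.081,.6),(T,pt(158,92),-.17,.5)]
def res(p):
    a=np.array([p[3],p[4],1]);a/=np.linalg.norm(a)
    return np.r_[np.concatenate([w*(proj(f,p[:3]+a*d)[0]-u) for f,u,d,w in ob]),(p[2]-.184)*500]
r=least_squares(res,[.59,.17,.184,-.4,0],x_scale=[.01,.01,.01,.1,.1]);p=r.x;a=np.array([p[3],p[4],1]);a/=np.linalg.norm(a)
print(np.round(r.fun,1));print("top",p[:3],"axis",a,"lean",np.degrees(np.arccos(a[2])),"foot",p[:3]-.19*a,"grip",p[:3]-.032*a)
np.savez("p.npz",top=p[:3],a=a)
q=z["s"];o=np.array([q[0],q[1],0]);M=R.from_euler("z",q[2]).as_matrix();ca=M@np.array([-.5,0,np.sqrt(.75)]);rim=o+M@np.array([-.025,0,.178])
def dots(im,f,P,c,x0,y0,k):
    for u,v in proj(f,P): im[int((v-y0+.5)*k)%300,int((u-x0+.5)*k)%300]=c
out=[]
for f,b1,b2 in((S,(295,112),(345,212)),(T,(207,135),(364,168))):
    for i,b in enumerate((b1,b2)):
        n=44;k=300/n;im=cv2.resize(f["image"][b[1]:b[1]+n,b[0]:b[0]+n,::-1],(300,300),interpolation=cv2.INTER_CUBIC)
        im=np.clip(im.astype(float)*1.4,0,255).astype(np.uint8)
        if i==0:
            for z0,z1,rr,c in((-.078,0,.014,(0,255,255)),(-.084,-.078,.028,(0,255,0)),(-.19,-.17,.0196,(255,0,255))): dots(im,f,cyl(p[:3],a,z0,z1,rr,80),c,*b,k)
        else:
            dots(im,f,cyl(rim,ca,-.1,0,.025,80),(0,255,255),*b,k);dots(im,f,cyl(rim,ca,-.0675,-.0325,.0195,60),(0,255,0),*b,k)
        out.append(im)
i=np.vstack([np.hstack(out[:2]),np.hstack(out[2:])]);cv2.imwrite("pics/ov2.png",i)
E
python3 f2.py
```

```text
[ 0.4 -0.1 -0.3  0.7  1.   0.7 -0.1 -0.7 -0.4  0.7  0.2]
top [0.58714875 0.17129205 0.18435582] axis [-0.40380321 -0.0357105   0.91414863] lean 23.914890362206204 foot [0.66387136 0.17807704 0.01066758] grip [0.60007045 0.17243478 0.15510306]
```

View pics/ov2.png

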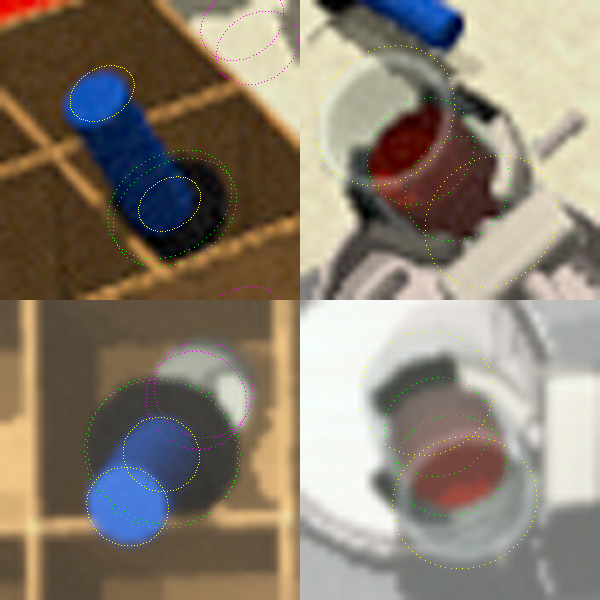

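```bash
cat > pl.py <<'E'
from h import *
def pose():
    s=sense();return np.array(s["tcp_pos"]),q2R(s["ee_rot"]),s
def Rt(a,jaw):  # tool x = -a, tool z ~ jaw
    x=-a/np.linalg.norm(a);z=jaw-x*(jaw@x);z/=np.linalg.norm(z);return np.column_stack([x,np.cross(z,x),z])
def plan(p0,R0,p1,R1,lin=55,ang=9.,nd=1):
    w=R.from_matrix(R0.T@R1).as_rotvec(degrees=True)
    n=int(max(1,np.ceil(np.linalg.norm(p1-p0)*1e3/lin),np.ceil(np.linalg.norm(w)/ang)))
    p,Rm=p0.copy(),R0.copy();rows=[]
    for k in range(n):
        t=p0+(p1-p0)*(k+1)/n;s=np.round(Rm.T@(t-p)*1e3,nd);wk=np.round(R.from_matrix(Rm.T@R1).as_rotvec(degrees=True)/(n-k),nd)
        rows.append([s.tolist(),wk.tolist()]);p=p+Rm@s/1e3;Rm=Rm@R.from_rotvec(wk,degrees=True).as_matrix()
    print(n,rows,"end err mm",np.round((p-p1)*1e3,2));return p,Rm
E
python3 - <<'E'
from pl import *
p,Rm,s=pose();print(p,Rm.round(3))
a=np.array([-.406,-.024,.914]);a/=np.linalg.norm(a);top=np.array([.587,.171,.184]);foot=top-.19*a
j=np.array([-.06,1,0.]);Rg=min([Rt(a,j),Rt(a,-j)],key=lambda M:R.from_matrix(Rm.T@M).magnitude())
print("turn",R.from_matrix(Rm.T@Rg).magnitude()*57.3,"jaw",Rg[:,2])
pre=foot+a*.230;print("pre",pre,"grasp tcp",foot+a*.141)
m,Q=plan(p,Rm,np.r_[p[:2]+(pre[:2]-p[:2])*.3,.30],R.from_matrix(Rm).as_matrix())
m,Q=plan(m,Q,pre,Rg)
plan(m,Q,foot+a*.141,Rg)
E
```

```text
[0.15990391 0.55232119 0.2146281 ] [[ 0.    -0.961  0.278]
 [ 0.     0.278  0.961]
 [-1.    -0.     0.   ]]
turn 30.870350602655645 jaw [-5.97465148e-02  9.98213527e-01 -3.28184171e-04]
pre [0.57076656 0.17004039 0.22054524] grasp tcp [0.60688597 0.17217553 0.13923208]
4 [[[-21.3, -37.6, -19.0], [-0.0, 0.0, 0.0]], [[-21.4, -37.5, -18.9], [-0.0, 0.0, 0.0]], [[-21.3, -37.6, -19.0], [-0.0, 0.0, 0.0]], [[-21.4, -37.6, -19.0], [-0.0, 0.0, 0.0]]] end err mm [ 0.01 -0.01  0.03]
8 [[[9.9, -43.8, -22.1], [-2.4, -0.5, -3.0]], [[12.0, -42.3, -24.1], [-2.4, -0.5, -3.0]], [[14.0, -40.6, -25.9], [-2.4, -0.5, -3.0]], [[15.7, -38.7, -27.6], [-2.4, -0.5, -3.0]], [[17.5, -36.5, -29.4], [-2.4, -0.5, -2.9]], [[19.1, -34.4, -31.1], [-2.4, -0.5, -3.0]], [[20.5, -32.1, -32.6], [-2.4, -0.6, -2.9]], [[21.7, -29.6, -34.1], [-2.5, -0.5, -3.0]]] end err mm [ 0.04 -0.01  0.02]
2 [[[44.5, 0.0, 0.0], [0.0, -0.0, 0.0]], [[44.5, 0.1, 0.0], [0.0, -0.0, 0.0]]] end err mm [ 0.   -0.02 -0.  ]
```

Call:
arm_command(
  plan=[
    [[-21.3,-37.6,-19],[0,0,0]],
    [[-21.4,-37.6,-19],[0,0,0]],
    [[-21.3,-37.6,-19],[0,0,0]],
    [[-21.4,-37.6,-19],[0,0,0]],
    [[9.9,-43.8,-22.1],[-2.4,-0.5,-3]],
  ],
  fingers=70,
)

```text
time_s: 2.02
tcp_pos: [0.3218, 0.404, 0.2932]
ee_rot: [0.572, -0.45, 0.54, 0.423]
force: [-0.0, 0.5, 0.4]
finger_gap: 0.07
```

Call:
arm_command(
  plan=[
    [[12,-42.3,-24.1],[-2.4,-0.5,-3]],
    [[14,-40.6,-25.9],[-2.4,-0.5,-3]],
    [[15.7,-38.7,-27.6],[-2.4,-0.5,-3]],
    [[17.5,-36.5,-29.4],[-2.4,-0.5,-3]],
    [[19.1,-34.4,-31.1],[-2.4,-0.5,-3]],
  ],
)

```text
time_s: 2.65
tcp_pos: [0.5, 0.2356, 0.2404]
ee_rot: [0.582, -0.565, 0.419, 0.409]
force: [0.4, 0.7, 0.9]
finger_gap: 0.0699
```

Call:
arm_command(
  plan=[
    [[20.5,-32.1,-32.6],[-2.4,-0.6,-3]],
    [[21.7,-29.6,-34.1],[-2.4,-0.5,-3]],
    [[0,0,0],[0,0,0]],
  ],
)

```text
time_s: 3.02
tcp_pos: [0.5711, 0.1673, 0.2193]
ee_rot: [-0.582, 0.604, -0.369, -0.401]
force: [-0.2, -0.6, 0.4]
finger_gap: 0.0698
```

```bash
python3 - <<'E'
from pl import *
p,Rm,s=pose();print(p,s["force"],s["time_s"])
S=grab_frame("side");T=grab_frame("top")
c=[]
for f,b in((S,(275,90)),(T,(190,115))): c.append(cv2.resize(f["image"][b[1]:b[1]+70,b[0]:b[0]+70,::-1],(400,400),interpolation=cv2.INTER_CUBIC))
cv2.imwrite("pics/g1.png",np.hstack(c))
a=np.array([-.406,-.024,.914]);a/=np.linalg.norm(a);top=np.array([.587,.171,.184]);foot=top-.19*a
Rg=Rt(a,np.array([-.06,1,0.]));plan(p,Rm,foot+a*.141,Rg,lin=46)
E
```

```text
[0.57112681 0.16734299 0.21930695] [-0.21589204 -0.56673573  0.36597913] 3.025
2 [[[43.9, -0.1, 1.5], [-0.1, -0.1, 0.0]], [[43.9, -0.1, 1.4], [-0.2, -0.0, 0.1]]] end err mm [ 0.04  0.05 -0.  ]
```

View pics/g1.png

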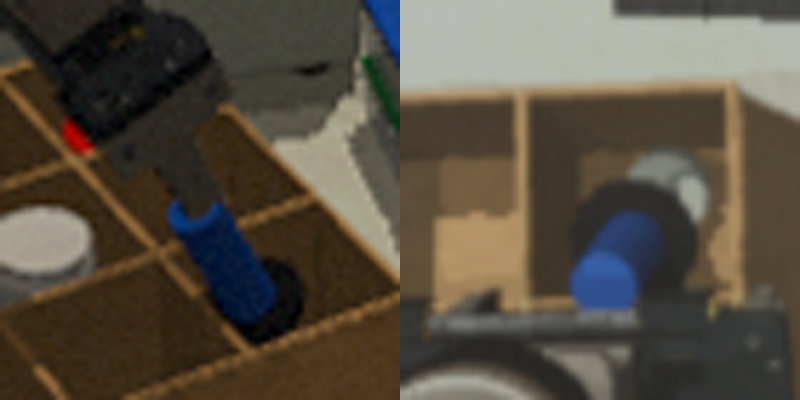

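The left (side) crop shows the handle end between the fingers at about (200,215). The right (top) crop has the handle at (605,280), centred under the gripper. Descending and gripping.

Call:
arm_command(
  plan=[
    [[43.9,-0.1,1.5],[0,0,0]],
    [[43.9,-0.1,1.4],[0,0,0]],
    [[0,0,0],[0,0,0]],
  ],
)

```text
time_s: 3.5
tcp_pos: [0.6043, 0.176, 0.1371]
ee_rot: [-0.58, 0.604, -0.368, -0.404]
force: [-0.3, 0.0, 0.0]
finger_gap: 0.0698
```

Call:
arm_command(
  plan=[
    [[0,0,0],[0,0,0]],
    [[0,0,0],[0,0,0]],
    [[0,0,0],[0,0,0]],
    [[0,0,0],[0,0,0]],
  ],
  fingers=10,
  grip_force=50,
)

```text
time_s: 4.0
tcp_pos: [0.6072, 0.1749, 0.1418]
ee_rot: [-0.582, 0.605, -0.366, -0.401]
force: [0.2, 0.7, 0.9]
finger_gap: 0.0322
```

```bash
python3 - <<'E'
from pl import *
p,Rm,s=pose();print(p,s["force"],s["finger_gap"],s["time_s"])
m,Q=plan(p,Rm,p+[0,0,.15],Rm,lin=30)
E
```

```text
[0.60716961 0.17488038 0.1417737 ] [0.21090331 0.72050888 0.87440109] 0.032215813281957904 4.0
5 [[[-27.3, -12.3, -0.0], [0.0, 0.0, 0.0]], [[-27.4, -12.4, -0.0], [0.0, 0.0, 0.0]], [[-27.3, -12.3, -0.0], [0.0, 0.0, 0.0]], [[-27.4, -12.4, -0.0], [0.0, 0.0, 0.0]], [[-27.3, -12.3, -0.0], [0.0, 0.0, 0.0]]] end err mm [-0.02  0.05 -0.02]
```

Call:
arm_command(
  plan=[
    [[0,0,0],[0,0,0]],
    [[0,0,0],[0,0,0]],
    [[0,0,0],[0,0,0]],
  ],
)

```text
time_s: 4.38
tcp_pos: [0.6072, 0.1748, 0.1413]
ee_rot: [-0.582, 0.605, -0.366, -0.401]
force: [-1.0, -0.3, 3.2]
finger_gap: 0.0273
```

Call:
arm_command(
  plan=[
    [[-14,-6.2,0],[0,0,0]],
    [[-14,-6.2,0],[0,0,0]],
    [[-14,-6.2,0],[0,0,0]],
  ],
)

```text
time_s: 4.75
tcp_pos: [0.6058, 0.1748, 0.1868]
ee_rot: [-0.582, 0.604, -0.367, -0.402]
force: [-0.3, 0.3, -2.8]
finger_gap: 0.0269
```

```bash
python3 - <<'E'
from pl import *
p,Rm,s=pose()
m,Q=plan(p,Rm,p+[-.01,0,.115],Rm,lin=45)
ca=np.array([-.4987,-.0361,.866]);rim=np.array([.5216,-.2134,.178])
Rc=Rt(ca,np.array([-.0723,1,0.]));pre=rim+ca*(.141+.03)
print(pre,Rc[:,2])
plan(m,Q,pre,Rc,lin=50)
E
```

```text
3 [[[-36.4, -12.6, 0.2], [0.0, 0.0, 0.0]], [[-36.3, -12.6, 0.2], [0.0, 0.0, 0.0]], [[-36.4, -12.6, 0.1], [0.0, 0.0, 0.0]]] end err mm [-0.05 -0.04  0.03]
[ 0.4363223 -0.2195731  0.326086 ] [-7.21336527e-02  9.97394974e-01  3.79976467e-05]
9 [[[-10.7, 17.4, -42.7], [-0.1, -0.0, -0.7]], [[-10.9, 17.3, -42.7], [-0.1, -0.0, -0.7]], [[-11.2, 17.3, -42.6], [-0.1, -0.1, -0.6]], [[-11.4, 17.2, -42.6], [-0.1, -0.0, -0.7]], [[-11.6, 17.2, -42.6], [-0.1, -0.1, -0.6]], [[-11.9, 17.1, -42.5], [-0.0, -0.0, -0.7]], [[-12.0, 17.0, -42.5], [-0.1, -0.1, -0.6]], [[-12.3, 16.9, -42.5], [-0.0, -0.0, -0.7]], [[-12.6, 16.8, -42.4], [-0.1, -0.1, -0.6]]] end err mm [-0.03  0.04  0.01]
```

Call:
arm_command(
  plan=[
    [[-36.4,-12.6,0.2],[0,0,0]],
    [[-36.4,-12.6,0.2],[0,0,0]],
    [[-36.4,-12.6,0.2],[0,0,0]],
    [[-10.7,17.4,-42.7],[-0.1,0,-0.7]],
    [[-11,17.4,-42.7],[-0.1,0,-0.7]],
  ],
)

```text
time_s: 5.38
tcp_pos: [0.5599, 0.0869, 0.3081]
ee_rot: [-0.586, 0.611, -0.358, -0.395]
force: [0.7, -0.6, -1.7]
finger_gap: 0.0271
```

Call:
arm_command(
  plan=[
    [[-11.2,17.3,-42.6],[-0.1,-0.1,-0.6]],
    [[-11.4,17.2,-42.6],[-0.1,0,-0.7]],
    [[-11.6,17.2,-42.6],[-0.1,-0.1,-0.6]],
    [[-12,17,-42.5],[0,0,-0.7]],
    [[-12,17,-42.5],[-0.1,-0.1,-0.6]],
  ],
)

```text
time_s: 6.0
tcp_pos: [0.471, -0.1327, 0.3211]
ee_rot: [-0.595, 0.622, -0.338, -0.381]
force: [1.1, -0.3, -1.6]
finger_gap: 0.0275
```

Call:
arm_command(
  plan=[
    [[-12.3,16.9,-42.5],[0,0,-0.7]],
    [[-12.6,16.8,-42.4],[-0.1,-0.1,-0.6]],
    [[0,0,0],[0,0,0]],
    [[0,0,0],[0,0,0]],
  ],
)

```text
time_s: 6.5
tcp_pos: [0.4365, -0.2189, 0.326]
ee_rot: [-0.6, 0.625, -0.33, -0.375]
force: [0.6, -0.4, -1.1]
finger_gap: 0.027
```

```bash
cat > shot.py <<'E'
from pl import *
from fit import cyl
import sys,pickle
def shot(name,bs,bt,n,foot,a,rim,ca):
    p,Rm,s=pose();S=grab_frame("side");T=grab_frame("top");pickle.dump((S,T,p,Rm),open("last.pkl","wb"));c=[]
    for f,b in((S,bs),(T,bt)):
        k=400/n;im=cv2.resize(f["image"][b[1]:b[1]+n,b[0]:b[0]+n,::-1],(400,400),interpolation=cv2.INTER_CUBIC)
        for P,col in((cyl(foot,a,0,.02,.0196,80),(255,0,255)),(cyl(foot,a,.106,.112,.028,80),(0,255,0)),(cyl(rim,ca,-.1,0,.025,80),(0,255,255)),(cyl(rim,ca,0,0,.0205,80),(0,128,255))):
            for u,v in proj(f,P):
                x,y=int((u-b[0]+.5)*k),int((v-b[1]+.5)*k)
                if 0<=x<400 and 0<=y<400: im[y,x]=col
        c.append(im)
    cv2.imwrite(name,np.hstack(c));print(p,Rm.round(4).tolist(),np.round(s["force"],1),s["finger_gap"],s["time_s"])
E
python3 - <<'E'
from shot import *
p,Rm,s=pose();ca=np.array([-.4987,-.0361,.866]);rim=np.array([.5216,-.2134,.178])
a=-Rm[:,0]; foot=p-a*.141
shot("pics/i1.png",(325,180),(350,150),70,foot,a,rim,ca)
print("foot",foot,"a",a)
E
```

```text
[ 0.43654246 -0.21886458  0.32598639] [[0.5002, -0.8629, -0.0729], [0.0372, -0.0626, 0.9973], [-0.8651, -0.5016, 0.0008]] [ 0.6 -0.4 -1.1] 0.026979577448359843 6.5
foot [ 0.50706689 -0.21361336  0.20400389] a [-0.50017325 -0.03724268  0.8651241 ]
```

View pics/i1.png

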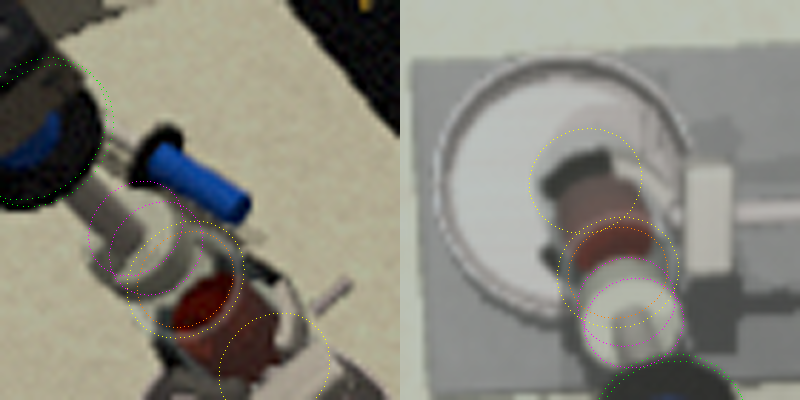

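```bash
cat > edge.py <<'E'
from fit import *
import pickle
from scipy.ndimage import map_coordinates,gaussian_filter
def hull(f,P,n=160):
    h=cv2.convexHull(proj(f,P).astype(np.float32))[:,0].astype(float);h=np.vstack([h,h[:1]])
    s=np.r_[0,np.cumsum(np.linalg.norm(np.diff(h,axis=0),axis=1))];t=np.linspace(0,s[-1],n,endpoint=False)
    C=np.column_stack([np.interp(t,s,h[:,i]) for i in(0,1)]);d=np.roll(C,-2,0)-np.roll(C,2,0);d/=np.linalg.norm(d,axis=1)[:,None]
    return C,np.column_stack([d[:,1],-d[:,0]])
def off(f,P,rng=3.5,keep=None):
    g=[gaussian_filter(f["image"][...,i].astype(float),.6) for i in range(3)]
    gr=[np.gradient(x) for x in g];C,N=hull(f,P)
    if keep is not None: k=keep(C);C,N=C[k],N[k]
    best=[]
    sh=np.arange(-rng,rng+.01,.1)
    sc=np.zeros((len(sh),len(sh)))
    for i,dx in enumerate(sh):
        for j,dy in enumerate(sh):
            c=[C[:,1]+dy,C[:,0]+dx]
            m=sum(np.abs(map_coordinates(b,c,order=1)*N[:,0]+map_coordinates(a,c,order=1)*N[:,1]) for a,b in gr)
            sc[i,j]=np.sqrt(m).mean()
    i,j=np.unravel_index(sc.argmax(),sc.shape)
    w=np.clip(sc-sc.max()*.97,0,None);w/=w.sum()
    return np.array([sh[i],sh[j]]),sc.max(),np.round([(w.sum(1)*sh).sum(),(w.sum(0)*sh).sum()],2)
E
cat > e1.py <<'E'
from edge import *
S0=old("side","pics/side0.png");T0=old("top","pics/top0.png");S,T,p,Rm=pickle.load(open("last.pkl","rb"))
ca=np.array([-.4987,-.0361,.866]);rim=np.array([.5216,-.2134,.178]);a=-Rm[:,0];foot=p-a*.141
for nm,f,f0 in(("side",S,S0),("top",T,T0)):
    print(nm,"rimOut",off(f0,cyl(rim,ca,0,0,.025)),"foot",off(f,cyl(foot,a,0,.02,.0196)))
    print("   face-only",off(f,cyl(foot,a,.02,.02,.0196)),"collar",off(f,cyl(foot,a,.106,.106,.028)))
    for q,n in((rim,"rim"),(foot,"foot")):
        J=[(proj(f,q+d)[0]-proj(f,q)[0]).round(2).tolist() for d in np.eye(3)*1e-3*1];print("   J/mm",n,J)
E
python3 e1.py
```

```text
side rimOut (array([ 2.2, -0.6]), np.float64(5.622765317685101), array([ 2.28, -0.14])) foot (array([-1.7,  1.2]), np.float64(7.835554410415208), array([-1.58,  1.24]))
   face-only (array([-1.3,  1.5]), np.float64(8.032140650829863), array([-1.25,  1.51])) collar (array([-1.3,  1.3]), np.float64(8.607379577630313), array([-1.51,  1.1 ]))
   J/mm rim [[0.38, -0.15], [-0.22, -0.3], [0.02, -0.29]]
   J/mm foot [[0.39, -0.15], [-0.22, -0.3], [0.02, -0.3]]
top rimOut (array([ 2.7, -1.6]), np.float64(5.008032962764738), array([ 2.59, -1.12])) foot (array([-0.3,  0.2]), np.float64(8.400233295355088), array([-0.35,  0.21]))
   face-only (array([-5.00000000e-01,  3.10862447e-15]), np.float64(8.484204506382582), array([-0.45,  0.02])) collar (array([-0.5,  0.4]), np.float64(7.099305202386267), array([-0.5 ,  0.41]))
   J/mm rim [[0.01, -0.42], [-0.42, -0.01], [0.06, -0.04]]
   J/mm foot [[0.01, -0.43], [-0.44, -0.01], [0.06, -0.04]]
```

```bash
cat > e2.py <<'E'
from edge import *
S0=old("side","pics/side0.png");T0=old("top","pics/top0.png")
ca=np.array([-.4987,-.0361,.866]);rim=np.array([.5216,-.2134,.178]);c=[]
for f,b,kf in((S0,(343,210),lambda C,m:C[:,1]+.7*C[:,0]<m[1]+.7*m[0]),(T0,(366,172),lambda C,m:C[:,1]>m[1]-2)):
    m=proj(f,rim)[0];print("rim arc",off(f,cyl(rim,ca,0,0,.025),2,lambda C:kf(C,m)),m,"inner",off(f,cyl(rim,ca,0,0,.0205),2,lambda C:kf(C,m)))
    n=36;k=400/n;im=f["image"][b[1]:b[1]+n,b[0]:b[0]+n,::-1].astype(float);lo,hi=np.percentile(im,1),np.percentile(im,99)
    im=cv2.resize(np.clip((im-lo)/(hi-lo)*255,0,255).astype(np.uint8),(400,400),interpolation=cv2.INTER_CUBIC)
    for u,v in proj(f,cyl(rim,ca,0,0,.025,20)): 
        x,y=int((u-b[0]+.5)*k),int((v-b[1]+.5)*k)
        if 0<=x<400 and 0<=y<400: cv2.circle(im,(x,y),2,(0,255,255),-1)
    c.append(im)
cv2.imwrite("pics/rim.png",np.hstack(c))
E
python3 e2.py
```

```text
rim arc (array([2. , 0.6]), np.float64(5.9871714233348445), array([1.94, 0.61])) [356.89459693 228.35783188] inner (array([ 0.7, -0.9]), np.float64(5.854786313237085), array([ 0.68, -0.86]))
rim arc (array([ 0.5, -0.8]), np.float64(5.540964928357126), array([ 0.49, -0.84])) [387.63801504 197.27620853] inner (array([0.2, 1.2]), np.float64(5.258858160252748), array([0.28, 1.2 ]))
```

View pics/rim.png

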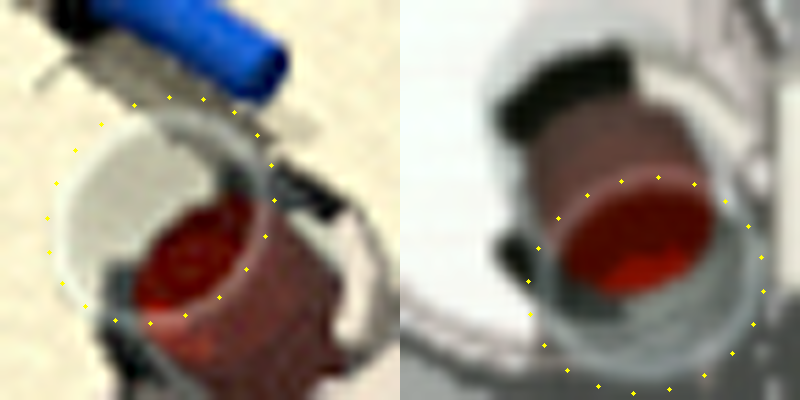

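In the enlarged crop the rim's centre sits about (+0.2,+0.5) px from the model in the side view and (+0.1,-1.0) px in the top. The foot is off by (-1.5,+1.3) and (-0.4,+0.2). That means shifting about -3.2 mm along tool y and -1.2 mm along tool z before going nearer.

Call:
arm_command(
  plan=[
    [[10,-3.2,-1.2],[0,0,0]],
    [[13,0,0],[0,0,0]],
    [[0,0,0],[0,0,0]],
    [[0,0,0],[0,0,0]],
  ],
)

```text
time_s: 7.1
tcp_pos: [0.4511, -0.2192, 0.3074]
ee_rot: [-0.6, 0.625, -0.33, -0.375]
force: [0.4, -0.6, -1.2]
finger_gap: 0.0276
```

```bash
cat > e3.py <<'E'
from shot import *
from edge import off
import sys
p,Rm,s=pose();S=grab_frame("side");T=grab_frame("top");a=-Rm[:,0];foot=p-a*.141;c=[]
ca=np.array([-.4987,-.0361,.866]);rim=np.array([.5216,-.2134,.178])
print(p,np.round(s["force"],1),s["time_s"],"a",a,"foot-rim axial/lateral mm",(foot-rim)@ca*1e3,(foot-rim)@Rm*1e3)
# observed rim centres in pixels
rs=proj(S,rim)[0]+[.2,.5];rt=proj(T,rim)[0]+[.1,-1.0]
for f,b in((S,(335,200)),(T,(362,168))):
    print("foot",off(f,cyl(foot,a,0,.02,.0196)),"collar",off(f,cyl(foot,a,.106,.106,.028)))
    n=44;k=400/n;im=cv2.resize(f["image"][b[1]:b[1]+n,b[0]:b[0]+n,::-1],(400,400),interpolation=cv2.INTER_CUBIC)
    im=np.clip(im.astype(float)*1.3,0,255).astype(np.uint8)
    c.append(im)
cv2.imwrite(sys.argv[1],np.hstack(c))
E
python3 e3.py pics/n1.png
```

```text
[ 0.45111183 -0.21924068  0.30742557] [ 0.4 -0.6 -1.2] 7.1 a [-0.50020438 -0.03742265  0.86509833] foot-rim axial/lateral mm 6.448936702380075 [-6.44290717 -3.73476412 -0.56008917]
foot (array([-1.3,  1.3]), np.float64(7.2114894913475025), array([-1.35,  1.28])) collar (array([-1.9,  1.1]), np.float64(7.627747519915843), array([-1.78,  1.06]))
foot (array([3.10862447e-15, 6.00000000e-01]), np.float64(7.61298374111472), array([-0.01,  0.62])) collar (array([3.10862447e-15, 5.00000000e-01]), np.float64(6.3387936014416235), array([-0.05,  0.48]))
```

View pics/n1.png

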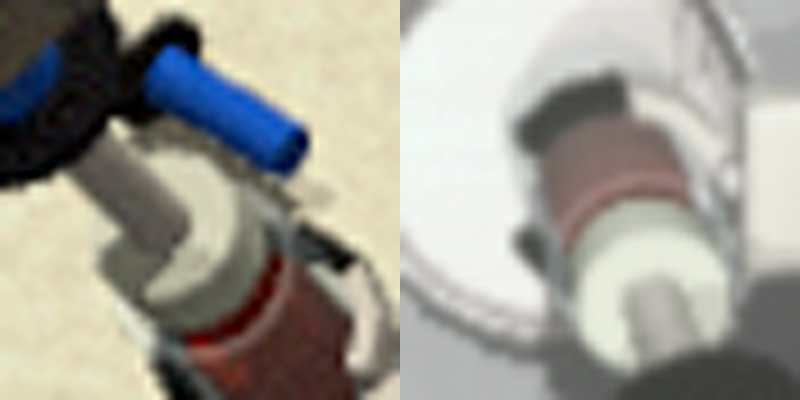

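The side crop shows the foot at (190,260), just above the rim and in line with the tube. In the top crop it's at (652,290), on the tube's axis. The numbers put it within about 0.5 mm of centre, so I'm entering gently.

Call:
arm_command(
  plan=[
    [[3,0,0],[0,0,0]],
    [[3,0,0],[0,0,0]],
    [[1,0,0],[0,0,0]],
    [[0,0,0],[0,0,0]],
  ],
)

```text
time_s: 7.7
tcp_pos: [0.4544, -0.2193, 0.3015]
ee_rot: [-0.6, 0.625, -0.33, -0.375]
force: [-0.7, -0.9, -2.4]
finger_gap: 0.0269
```

Call:
arm_command(
  plan=[
    [[1.5,0,0],[0,0,0]],
    [[0,0,0],[0,0,0]],
  ],
)

```text
time_s: 7.95
tcp_pos: [0.4552, -0.2193, 0.3002]
ee_rot: [-0.6, 0.625, -0.33, -0.375]
force: [-0.8, -0.0, -1.4]
finger_gap: 0.0273
```

Call:
arm_command(
  plan=[
    [[1.5,0,0],[0,0,0]],
    [[0,0,0],[0,0,0]],
  ],
)

```text
time_s: 8.2
tcp_pos: [0.456, -0.2192, 0.2989]
ee_rot: [-0.6, 0.625, -0.33, -0.375]
force: [-0.0, -0.1, -1.9]
finger_gap: 0.0275
```

Call:
arm_command(
  plan=[
    [[1,0,0],[0,0,0]],
    [[1,0,0],[0,0,0]],
    [[0,0,0],[0,0,0]],
  ],
)

```text
time_s: 8.57
tcp_pos: [0.457, -0.2191, 0.2971]
ee_rot: [-0.6, 0.625, -0.33, -0.375]
force: [0.1, -0.3, -1.3]
finger_gap: 0.0273
```

Call:
arm_command(
  plan=[
    [[1,0,0],[0,0,0]],
    [[1,0,0],[0,0,0]],
    [[0,0,0],[0,0,0]],
  ],
)

```text
time_s: 8.95
tcp_pos: [0.458, -0.219, 0.2954]
ee_rot: [-0.6, 0.625, -0.33, -0.375]
force: [-0.1, 0.1, -2.4]
finger_gap: 0.0273
```

Call:
arm_command(
  plan=[
    [[2,0,0],[0,0,0]],
    [[2,0,0],[0,0,0]],
    [[2,0,0],[0,0,0]],
    [[0,0,0],[0,0,0]],
  ],
)

```text
time_s: 9.45
tcp_pos: [0.461, -0.2187, 0.2901]
ee_rot: [-0.6, 0.625, -0.33, -0.375]
force: [-0.1, -0.0, -1.8]
finger_gap: 0.0271
```

Call:
arm_command(
  plan=[
    [[2,0,0],[0,0,0]],
    [[2,0,0],[0,0,0]],
    [[2,0,0],[0,0,0]],
    [[0,0,0],[0,0,0]],
  ],
)

```text
time_s: 9.95
tcp_pos: [0.464, -0.2185, 0.2849]
ee_rot: [-0.6, 0.625, -0.33, -0.375]
force: [-0.9, -0.3, -2.2]
finger_gap: 0.0275
```

Call:
arm_command(
  plan=[
    [[2,0,0],[0,0,0]],
    [[2,0,0],[0,0,0]],
    [[2,0,0],[0,0,0]],
    [[2,0,0],[0,0,0]],
    [[0,0,0],[0,0,0]],
  ],
)

```text
time_s: 10.58
tcp_pos: [0.4681, -0.2185, 0.2783]
ee_rot: [-0.6, 0.625, -0.33, -0.375]
force: [-0.4, -0.9, -1.6]
finger_gap: 0.0273
```

Call:
arm_command(
  plan=[
    [[1.5,0,0],[0,0,0]],
    [[1.5,0,0],[0,0,0]],
    [[1.5,0,0],[0,0,0]],
    [[0,0,0],[0,0,0]],
  ],
)

```text
time_s: 11.08
tcp_pos: [0.4704, -0.2184, 0.2746]
ee_rot: [-0.599, 0.625, -0.33, -0.375]
force: [-4.0, -1.1, 2.8]
finger_gap: 0.0274
```

```bash
python3 e3.py pics/n2.png
```

```text
[ 0.47036677 -0.21839868  0.27461857] [-4.  -1.1  2.8] 11.075 a [-0.50081344 -0.03604642  0.86480434] foot-rim axial/lateral mm -31.59468304166889 [31.6053675  -4.00929998 -1.31086693]
foot (array([-1.4, -3.5]), np.float64(6.321588580132063), array([-1.44, -3.42])) collar (array([-1.5,  1.4]), np.float64(7.041116554136029), array([-1.62,  1.21]))
foot (array([-3.5,  0.4]), np.float64(6.052714671093963), array([-1.2 , -0.05])) collar (array([-0.4,  0.7]), np.float64(5.935790306487512), array([-0.35,  0.67]))
```

View pics/n2.png

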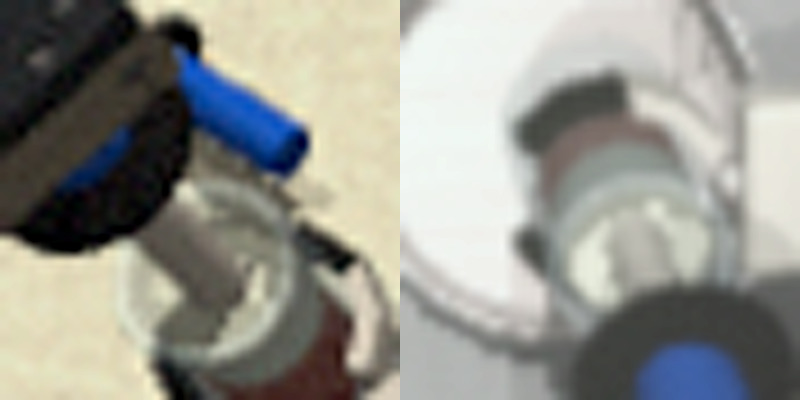

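The side crop shows the foot inside the tube, seen through the wall at about (250,340) and meeting the stopper. The top crop agrees, at (640,250). Pushing on now.

Call:
arm_command(
  plan=[
    [[1.5,0,0],[0,0,0]],
    [[1.5,0,0],[0,0,0]],
    [[1.5,0,0],[0,0,0]],
    [[1.5,0,0],[0,0,0]],
  ],
)

```text
time_s: 11.68
tcp_pos: [0.4732, -0.2186, 0.2713]
ee_rot: [-0.599, 0.626, -0.33, -0.375]
force: [-13.8, -0.5, 14.6]
finger_gap: 0.0275
```

Call:
arm_command(
  plan=[
    [[1.5,0,0],[0,0,0]],
    [[1.5,0,0],[0,0,0]],
    [[1.5,0,0],[0,0,0]],
    [[1.5,0,0],[0,0,0]],
  ],
)

```text
time_s: 12.18
tcp_pos: [0.4762, -0.2184, 0.2661]
ee_rot: [-0.599, 0.626, -0.33, -0.375]
force: [-13.4, 0.4, 14.7]
finger_gap: 0.0273
```

Call:
arm_command(
  plan=[
    [[1.5,0,0],[0,0,0]],
    [[1.5,0,0],[0,0,0]],
    [[1.5,0,0],[0,0,0]],
    [[1.5,0,0],[0,0,0]],
  ],
)

```text
time_s: 12.68
tcp_pos: [0.4793, -0.2182, 0.2609]
ee_rot: [-0.599, 0.626, -0.33, -0.375]
force: [-12.8, 0.2, 14.3]
finger_gap: 0.0272
```

Call:
arm_command(
  plan=[
    [[2,0.2,0],[0,0,0]],
    [[2,0.2,0],[0,0,0]],
    [[2,0.2,0],[0,0,0]],
    [[2,0,0],[0,0,0]],
    [[2,0,0],[0,0,0]],
  ],
)

```text
time_s: 13.3
tcp_pos: [0.484, -0.2178, 0.252]
ee_rot: [-0.599, 0.626, -0.33, -0.374]
force: [-12.5, 0.6, 13.7]
finger_gap: 0.0273
```

Call:
arm_command(
  plan=[
    [[2,0,0],[0,0,0]],
    [[2,0,0],[0,0,0]],
    [[2,0,0],[0,0,0]],
    [[2,0,0],[0,0,0]],
    [[2,0,0],[0,0,0]],
  ],
)

```text
time_s: 13.92
tcp_pos: [0.489, -0.2174, 0.2432]
ee_rot: [-0.599, 0.626, -0.33, -0.374]
force: [-12.5, 0.0, 12.8]
finger_gap: 0.0274
```

Call:
arm_command(
  plan=[
    [[2,0,0],[0,0,0]],
    [[2,0,0],[0,0,0]],
    [[2,0,0],[0,0,0]],
    [[2,0,0],[0,0,0]],
    [[2,0,0],[0,0,0]],
  ],
)

```text
time_s: 14.55
tcp_pos: [0.494, -0.217, 0.2344]
ee_rot: [-0.599, 0.626, -0.33, -0.375]
force: [-11.4, -1.0, 13.6]
finger_gap: 0.0275
```

```bash
cat > st.py <<'E'
from pl import *
p,Rm,s=pose();ca=np.array([-.4987,-.0361,.866]);rim=np.array([.5216,-.2134,.178])
F=s["force"]-np.array([0,-.3,-1.9])
print("t",s["time_s"],"tool-frame force",np.round(Rm.T@F,1),"TCP-rim in col axial mm",(p-rim)@ca*1e3,"lat",np.round((p-rim)@Rm[:,1:]*1e3,2))
E
python3 st.py
```

```text
t 14.55 tool-frame force [-19.1   2.1   0.1] TCP-rim in col axial mm 62.758101162757484 lat [-4.39 -1.71]
```

Call:
arm_command(
  plan=[
    [[2,0,0],[0,0,0]],
    [[2,0,0],[0,0,0]],
    [[2,0,0],[0,0,0]],
    [[2,0,0],[0,0,0]],
    [[2,0,0],[0,0,0]],
  ],
)

```text
time_s: 15.18
tcp_pos: [0.4991, -0.2166, 0.2256]
ee_rot: [-0.599, 0.626, -0.33, -0.375]
force: [-11.0, 0.4, 13.0]
finger_gap: 0.0272
```

Call:
arm_command(
  plan=[
    [[2,0,0],[0,0,0]],
    [[2,0,0],[0,0,0]],
    [[2,0,0],[0,0,0]],
    [[2,0,0],[0,0,0]],
  ],
)

```text
time_s: 15.68
tcp_pos: [0.5031, -0.2163, 0.2186]
ee_rot: [-0.599, 0.626, -0.33, -0.375]
force: [-11.4, 0.0, 13.3]
finger_gap: 0.0276
```

```bash
python3 st.py; python3 e3.py pics/n3.png
```

```text
t 15.675 tool-frame force [-18.8   2.1   1.1] TCP-rim in col axial mm 44.519894223963426 lat [-4.27 -1.58]
[ 0.50308103 -0.2162897   0.21862375] [-11.4   0.   13.3] 15.675 a [-0.50144113 -0.03566145  0.86445651] foot-rim axial/lateral mm -96.47663798656879 [96.49331258 -4.27199897 -1.57996097]
foot (array([-2.3, -3.2]), np.float64(6.080089451612038), array([-2.26, -3.19])) collar (array([-1.4,  0.7]), np.float64(6.047705580719055), array([-1.44,  0.78]))
foot (array([-2.9, -0.1]), np.float64(7.1963148738348055), array([-2.81, -0.1 ])) collar (array([-0.2,  0.7]), np.float64(6.775166999681765), array([-0.31,  0.71]))
```

View pics/n3.png

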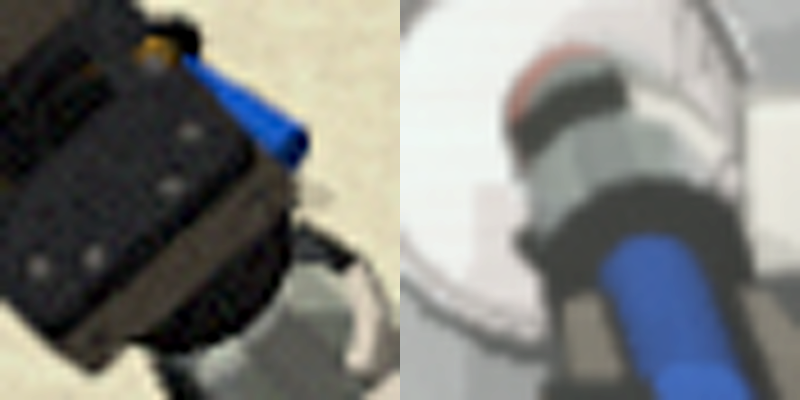

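The top crop shows the stopper emerging below the column at about (560,80), with the collar some 9 mm above the rim. I'll go slower from here.

Call:
arm_command(
  plan=[
    [[1.5,0,0],[0,0,0]],
    [[1.5,0,0],[0,0,0]],
    [[1.5,0,0],[0,0,0]],
    [[1.5,0,0],[0,0,0]],
  ],
)

```text
time_s: 16.27
tcp_pos: [0.506, -0.216, 0.2133]
ee_rot: [-0.599, 0.626, -0.33, -0.375]
force: [-10.2, 0.3, 11.0]
finger_gap: 0.0273
```

Call:
arm_command(
  plan=[
    [[0.7,0,0],[0,0,0]],
    [[0.7,0,0],[0,0,0]],
  ],
)

```text
time_s: 16.52
tcp_pos: [0.5067, -0.2159, 0.212]
ee_rot: [-0.599, 0.626, -0.33, -0.375]
force: [-10.5, -0.2, 11.8]
finger_gap: 0.0274
```

Call:
arm_command(
  plan=[
    [[0.5,0,0],[0,0,0]],
    [[0.5,0,0],[0,0,0]],
  ],
)

```text
time_s: 16.77
tcp_pos: [0.5073, -0.2159, 0.2112]
ee_rot: [-0.599, 0.626, -0.33, -0.375]
force: [-11.2, -0.4, 11.7]
finger_gap: 0.0272
```

```bash
python3 st.py
```

```text
t 16.775 tool-frame force [-17.4   2.8   0.8] TCP-rim in col axial mm 35.98283828434633 lat [-4.16 -1.46]
```

Call:
arm_command(
  plan=[
    [[0.5,0,0],[0,0,0]],
    [[0.5,0,0],[0,0,0]],
  ],
)

```text
time_s: 17.02
tcp_pos: [0.5076, -0.2159, 0.2106]
ee_rot: [-0.599, 0.626, -0.33, -0.375]
force: [-16.8, 0.2, 17.0]
finger_gap: 0.0271
```

Call:
arm_command(
  plan=[
    [[0.5,0,0],[0,0,0]],
    [[0.5,0,0],[0,0,0]],
  ],
)

```text
time_s: 17.27
tcp_pos: [0.5079, -0.216, 0.2106]
ee_rot: [-0.599, 0.626, -0.33, -0.375]
force: [-23.1, 2.6, 23.0]
finger_gap: 0.027
```

```bash
python3 st.py
```

```text
t 17.275 tool-frame force [-33.    7.3   4.6] TCP-rim in col axial mm 35.21132811369231 lat [-4.37 -1.62]
```

The force rose to 33 N with no further motion, so the collar has met the rim. Easing off before release.

Call:
arm_command(
  plan=[
    [[-0.5,0.2,0.1],[0,0,0]],
    [[-0.4,0.2,0.1],[0,0,0]],
    [[0,0,0],[0,0,0]],
  ],
)

```text
time_s: 17.65
tcp_pos: [0.5077, -0.216, 0.2106]
ee_rot: [-0.599, 0.626, -0.33, -0.374]
force: [-10.0, -0.4, 12.9]
finger_gap: 0.0273
```

```bash
python3 st.py; python3 e3.py pics/n4.png
```

```text
t 17.65 tool-frame force [-17.8   1.2   0.6] TCP-rim in col axial mm 35.28117945248875 lat [-4.27 -1.59]
[ 0.50768967 -0.21595767  0.21062329] [-10.   -0.4  12.9] 17.65 a [-0.50212417 -0.03530015  0.86407477] foot-rim axial/lateral mm -105.71493097661947 [105.73604213  -4.27127508  -1.58972654]
foot (array([3.10862447e-15, 2.00000000e-01]), np.float64(4.729270992785187), array([0.07, 0.25])) collar (array([-1.3,  0.9]), np.float64(5.78022494221561), array([-1.29,  0.88]))
foot (array([-2.8,  1.5]), np.float64(6.513049509475728), array([-2.88,  1.48])) collar (array([-0.5,  0.7]), np.float64(6.968962374223432), array([-0.49,  0.63]))
```

Call:
arm_command(
  plan=[
    [[0,0,0],[0,0,0]],
    [[0,0,0],[0,0,0]],
    [[0,0,0],[0,0,0]],
    [[0,0,0],[0,0,0]],
  ],
  fingers=55,
)

```text
time_s: 18.25
tcp_pos: [0.5071, -0.215, 0.2081]
ee_rot: [-0.6, 0.625, -0.33, -0.375]
force: [0.4, -0.1, -0.4]
finger_gap: 0.0549
```

Call:
arm_command(
  plan=[
    [[-20,0,0],[0,0,0]],
    [[-30,0,0],[0,0,0]],
    [[-40,0,0],[0,0,0]],
    [[-40,0,0],[0,0,0]],
    [[0,0,0],[0,0,0]],
  ],
)

```text
time_s: 18.88
tcp_pos: [0.4423, -0.2215, 0.3243]
ee_rot: [-0.599, 0.627, -0.331, -0.372]
force: [-0.4, 0.3, -0.2]
finger_gap: 0.0548
```

```bash
python3 st.py; cat > e4.py <<'E'
from shot import *
import sys,pickle
S=grab_frame("side");T=grab_frame("top");pickle.dump((S,T),open("end.pkl","wb"));c=[]
for f,b in((S,(335,195)),(T,(355,150))):
    n=60;im=cv2.resize(f["image"][b[1]:b[1]+n,b[0]:b[0]+n,::-1],(400,400),interpolation=cv2.INTER_CUBIC);c.append(np.clip(im*1.3,0,255).astype(np.uint8))
cv2.imwrite(sys.argv[1],np.hstack(c))
E
python3 e4.py pics/z1.png
```

```text
t 18.875 tool-frame force [-1.7 -0.5  0.6] TCP-rim in col axial mm 166.52485033281116 lat [-5.08 -3.25]
```

View pics/z1.png

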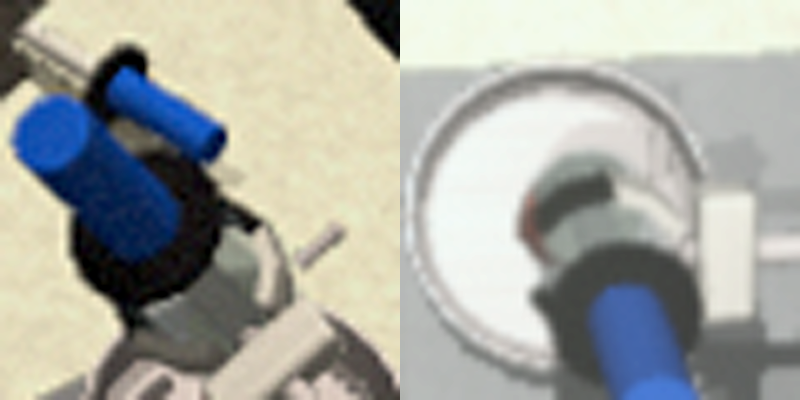

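The pusher stands in the column with its collar at the rim. Red shows in the dish near (530,230) in the top crop. Checking the seat, the tilt and the stopper numerically.

```bash
python3 - <<'E'
from edge import *
from station import grab_frame,recognise
S=grab_frame("side");T=grab_frame("top");pickle.dump((S,T),open("end.pkl","wb"))
ca=np.array([-.4987,-.0361,.866]);rim=np.array([.5216,-.2134,.178])
for n,f in(("side",S),("top",T)):
    print(n,"collar",off(f,cyl(rim,ca,0,.006,.028))[0::2],"collartop",off(f,cyl(rim,ca,.006,.006,.028))[0::2],"handletop",off(f,cyl(rim,ca,.084,.084,.014))[0::2],"handle",off(f,cyl(rim,ca,.012,.084,.014))[0::2])
    print([(np.round(r["xy"],1).tolist(),round(r["conf"],2)) for r in recognise(f,"stopper")],[(np.round(r["xy"],1).tolist(),round(r["conf"],2)) for r in recognise(f,"dish")])
    for q in(rim,rim+ca*.084): print("J",[(proj(f,q+d)[0]-proj(f,q)[0]).round(2).tolist() for d in (ca*1e-3,np.array([.866,.06,.5])*1e-3,np.array([-.07,.997,0])*1e-3)])
# red pixels
for f in(S,T):
    h=cv2.cvtColor(f["image"],cv2.COLOR_RGB2HSV);m=((h[...,0]<8)|(h[...,0]>172))&(h[...,1]>90);y,x=np.nonzero(m[150:300,330:440]);print(len(x),(x.mean()+330,y.mean()+150,x.min()+330,x.max()+330,y.min()+150,y.max()+150) if len(x) else None)
print("dish-level",onz(T,(374.5,184),.03),"col lower end",rim-.1*ca)
E
```

```text
side collar (array([3.10862447e-15, 6.00000000e-01]), array([-0.  ,  0.59])) collartop (array([0.5, 1.4]), array([0.58, 1.35])) handletop (array([0.2, 1.2]), array([0.19, 1.14])) handle (array([0.5, 1.2]), array([0.5 , 1.22]))
[([371.0, 262.2], 0.7)] [([367.7, 265.6], 0.6), ([367.0, 238.3], 0.52)]
J [[-0.17, -0.17], [0.33, -0.29], [-0.24, -0.29]]
J [[-0.19, -0.19], [0.35, -0.31], [-0.25, -0.29]]
top collar (array([ 0.3, -1. ]), array([ 0.34, -1.01])) collartop (array([ 0.2, -1.7]), array([ 0.18, -1.68])) handletop (array([ 0.4, -1.2]), array([ 0.4 , -1.17])) handle (array([ 0.3, -1.4]), array([ 0.32, -1.37]))
[([159.6, 152.5], 0.24)] [([370.5, 170.8], 0.61), ([413.6, 186.6], 0.31)]
J [[0.06, 0.17], [0.01, -0.39], [-0.42, 0.02]]
J [[0.07, 0.2], [0.01, -0.41], [-0.45, 0.02]]
257 (np.float64(380.25291828793775), np.float64(228.75486381322958), np.int64(346), np.int64(439), np.int64(150), np.int64(269))
0 None
dish-level [ 0.5720918  -0.19725069  0.03      ] col lower end [ 0.57147 -0.20979  0.0914 ]
```

The collar model matches the rim within about 0.2 px, and the stopper shows in the dish, side (371,262). To make sure the collar is flat, I'll press once lightly on the handle top with the shut fingers, well under 35 N.

```bash
python3 - <<'E'
from pl import *
p,Rm,s=pose();ca=np.array([-.4987,-.0361,.866]);rim=np.array([.5216,-.2134,.178])
g=np.array([.50769,-.21596,.21062])  # TCP when gripped
plan(p,Rm,g+ca*(.089-.0353),Rt(ca,np.array([-.0723,1,0.])),lin=25)
print(s["finger_gap"],p)
E
```

```text
3 [[[24.6, -0.7, -0.5], [-0.0, 0.0, 0.0]], [[24.5, -0.7, -0.4], [-0.0, 0.1, 0.0]], [[24.6, -0.7, -0.4], [-0.0, 0.0, 0.1]]] end err mm [-0.04  0.02 -0.01]
0.05493927438635306 [ 0.44214547 -0.21950731  0.31984438]
```

Call:
arm_command(
  plan=[
    [[0,0,0],[0,0,0]],
    [[0,0,0],[0,0,0]],
    [[0,0,0],[0,0,0]],
    [[0,0,0],[0,0,0]],
    [[0,0,0],[0,0,0]],
  ],
  fingers=0,
  grip_force=20,
)

```text
time_s: 19.9
tcp_pos: [0.4421, -0.2201, 0.321]
ee_rot: [-0.6, 0.625, -0.33, -0.375]
force: [0.0, 0.1, 0.3]
finger_gap: 0.007
```

Call:
arm_command(
  plan=[
    [[24.6,-0.7,-0.5],[0,0,0]],
    [[24.5,-0.7,-0.4],[0,0,0]],
    [[22,-0.7,-0.4],[0,0,0]],
    [[0,0,0],[0,0,0]],
  ],
)

```text
time_s: 20.4
tcp_pos: [0.4792, -0.2176, 0.2588]
ee_rot: [-0.6, 0.624, -0.33, -0.377]
force: [-0.4, 0.2, -0.2]
finger_gap: 0.0003
```

```bash
python3 st.py
```

```text
t 20.4 tool-frame force [-1.6 -0.5  0.5] TCP-rim in col axial mm 91.26632118769727 lat [-3.58 -0.75]
```

Call:
arm_command(
  plan=[
    [[2,0,0],[0,0,0]],
    [[2,0,0],[0,0,0]],
    [[0,0,0],[0,0,0]],
  ],
)

```text
time_s: 20.78
tcp_pos: [0.4816, -0.2187, 0.2576]
ee_rot: [-0.599, 0.625, -0.33, -0.375]
force: [0.1, -1.0, 0.6]
finger_gap: 0.0004
```

Call:
arm_command(
  plan=[
    [[1,0,0],[0,0,0]],
    [[1,0,0],[0,0,0]],
    [[0,0,0],[0,0,0]],
  ],
)

```text
time_s: 21.15
tcp_pos: [0.4826, -0.2183, 0.2553]
ee_rot: [-0.6, 0.625, -0.33, -0.375]
force: [-0.0, 0.2, -0.5]
finger_gap: 0.0006
```

Call:
arm_command(
  plan=[
    [[0.7,0,0],[0,0,0]],
    [[0,0,0],[0,0,0]],
  ],
)

```text
time_s: 21.4
tcp_pos: [0.4829, -0.2183, 0.2547]
ee_rot: [-0.6, 0.625, -0.33, -0.375]
force: [0.2, 0.6, -0.4]
finger_gap: 0.0005
```

Call:
arm_command(
  plan=[
    [[0.7,0,0],[0,0,0]],
    [[0.7,0,0],[0,0,0]],
    [[0,0,0],[0,0,0]],
  ],
)

```text
time_s: 21.78
tcp_pos: [0.4836, -0.2183, 0.2535]
ee_rot: [-0.6, 0.625, -0.33, -0.375]
force: [-0.9, -0.3, 0.1]
finger_gap: 0.0006
```

Call:
arm_command(
  plan=[
    [[0.7,0,0],[0,0,0]],
    [[0,0,0],[0,0,0]],
  ],
)

```text
time_s: 22.02
tcp_pos: [0.4841, -0.2184, 0.2532]
ee_rot: [-0.6, 0.625, -0.33, -0.375]
force: [-1.7, 0.1, 1.1]
finger_gap: 0.0004
```

Call:
arm_command(
  plan=[
    [[0.7,0,0],[0,0,0]],
    [[0,0,0],[0,0,0]],
  ],
)

```text
time_s: 22.28
tcp_pos: [0.4846, -0.2187, 0.2534]
ee_rot: [-0.599, 0.626, -0.33, -0.374]
force: [-3.5, 1.1, 6.0]
finger_gap: 0.0005
```

Call:
arm_command(
  plan=[
    [[0.7,0,0],[0,0,0]],
    [[0,0,0],[0,0,0]],
  ],
)

```text
time_s: 22.52
tcp_pos: [0.4849, -0.2188, 0.2535]
ee_rot: [-0.599, 0.626, -0.33, -0.374]
force: [-8.0, 1.8, 9.5]
finger_gap: 0.0
```

Call:
arm_command(
  plan=[
    [[0.6,0,0],[0,0,0]],
    [[0,0,0],[0,0,0]],
  ],
)

```text
time_s: 22.78
tcp_pos: [0.485, -0.2189, 0.2535]
ee_rot: [-0.599, 0.626, -0.33, -0.375]
force: [-10.0, 1.5, 13.4]
finger_gap: 0.0003
```

```bash
python3 st.py
```

```text
t 22.775 tool-frame force [-18.2   0.9   2.5] TCP-rim in col axial mm 83.83578830345554 lat [-6.01 -2.99]
```

Call:
arm_command(
  plan=[
    [[0.6,0,0],[0,0,0]],
    [[0,0,0],[0,0,0]],
  ],
)

```text
time_s: 23.02
tcp_pos: [0.4851, -0.2189, 0.2535]
ee_rot: [-0.598, 0.626, -0.33, -0.375]
force: [-15.1, 2.9, 17.1]
finger_gap: 0.0001
```

Call:
arm_command(
  plan=[
    [[0.6,0,0],[0,0,0]],
    [[0,0,0],[0,0,0]],
  ],
)

```text
time_s: 23.28
tcp_pos: [0.4853, -0.219, 0.2536]
ee_rot: [-0.598, 0.626, -0.33, -0.375]
force: [-20.2, 4.5, 20.5]
finger_gap: 0.0005
```

It held firm at about 28 N, which is above the 22 N rub limit, and there was no axial motion. The collar is seated. Retreating and taking the last look.

Call:
arm_command(
  plan=[
    [[-4,0,0],[0,0,0]],
    [[-20,0,0],[0,0,0]],
    [[-40,0,0],[0,0,0]],
    [[-50,0,0],[0,0,0]],
    [[-40,0,0],[0,0,0]],
  ],
)

```text
time_s: 23.9
tcp_pos: [0.4079, -0.2237, 0.3847]
ee_rot: [-0.599, 0.625, -0.33, -0.375]
force: [1.0, -1.6, -0.6]
finger_gap: 0.0007
```

```bash
python3 - <<'E'
from edge import *
from station import grab_frame,recognise,sense
S=grab_frame("side");T=grab_frame("top")
ca=np.array([-.4987,-.0361,.866]);rim=np.array([.5216,-.2134,.178])
for n,f in(("side",S),("top",T)):
    print(n,"collar",off(f,cyl(rim,ca,0,.006,.028))[2],"handletop",off(f,cyl(rim,ca,.084,.084,.014))[2],"handle",off(f,cyl(rim,ca,.012,.084,.014))[2])
print([(np.round(r["xy"],1).tolist(),round(r["conf"],2)) for r in recognise(S,"stopper")],sense()["force"],sense()["time_s"])
a=cv2.resize(S["image"][195:295,325:425,::-1],(400,400),interpolation=cv2.INTER_CUBIC)
b=cv2.resize(T["image"][130:230,340:440,::-1],(400,400),interpolation=cv2.INTER_CUBIC)
cv2.imwrite("pics/z2.png",np.clip(np.hstack([a,b])*1.2,0,255).astype(np.uint8))
E
```

```text
side collar [0.15 0.58] handletop [0.46 1.23] handle [0.68 1.29]
top collar [ 0.45 -1.1 ] handletop [ 0.69 -1.28] handle [ 0.53 -1.46]
[([370.4, 262.2], 0.74)] [ 0.24045062 -0.19957419 -0.25414617] 24.05
```

View pics/z2.png

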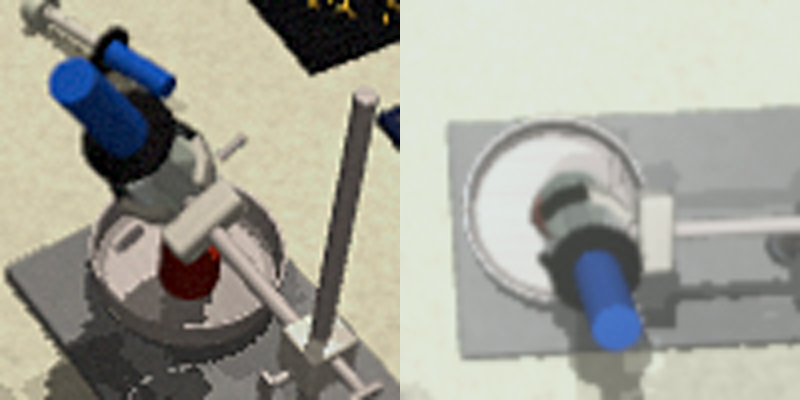

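The side crop shows the stopper standing in the dish at (190,270), below the clamp, and the pusher standing in the column with its collar on the rim at (125,140). The gripper is clear, so I'm handing in.

```bash
python3 -c "from station import finish_job;print(finish_job())"
```

```text
the job is handed in; nothing more can be done
None
```

I took the blue-handled pusher from the carton and pushed the stopper out of the column into the steel dish. The pusher is standing in the column with its collar on the rim. The job was handed in at about 24 s of the 48 s.

**What the last checks showed:**
- **Stopper:** it stands in the dish in the side view; the network found it there at 0.74 confidence.
- **Collar:** it lies on the rim to within about 0.3 px, roughly 1 mm. A last press on the handle of about 28 N, which is above the 10–22 N rub, moved it no further.
- **Column:** the highest push along the bore was about 33 N. That is under the 35 N slip limit but close to it, and I saw no movement then.
- **Robot:** the gripper is clear of everything, and the force reading is about zero.

**What disagreed or was not checked:**
- **Cameras:** the two views differed by about 1–1.5 px (3–4 mm), so I lined up the foot with the rim mostly by the top view.
- **Handle fit:** its edges came out 0.5–0.9 px from the rim's position, about the noise of the method. A column slip of 1–2 mm can't be ruled out from the pictures alone.
- **Carton and bench:** I took no last close look at the other things there. The arm's readings showed no contact with any of them.

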